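Park the pattern weights

TASK

Put the two loose pattern weights away in the plywood parking board: slide the red round one into the round pocket and the blue square one into the square pocket, so that each has dropped flat onto its pocket's floor. Push them along the board without lifting them off it, and leave the parked yellow weight and the small tin on the board where they are.

Things in the scene. Friction and masses are not known exactly. Their poses are not given: they have to be found in the camera images.
- board: Fixed plywood board, 340 mm (x) by 580 mm (y), deck 16 mm above the table. Origin: centre of underside. Two pocket tiles lie flush in the deck 190 mm either side (+y, -y) of its centre; which is where varies. An oblong pocket beyond each, 117.5 mm to +x of the tile's centre, is not for this job. The loose weights start in the plain middle, 65 mm to the near and far side of its centre.
- round_tile: Fixed light-wood tile, 130 x 130 x 16 mm, flush with the board's deck and turned with the board. In its middle: the round pocket with a black floor, 100 mm across, 8 mm deep. Origin: centre of the underside, straight below the pocket's centre; the pocket's floor is 8 mm above the origin, the deck 16 mm.
- square_tile: Fixed light-wood tile, 130 x 130 x 16 mm, flush with the board's deck and turned with the board. In its middle: the square pocket with a black floor, 100 x 100 mm, sides along the tile's x and y, 8 mm deep. Origin: centre of the underside, straight below the pocket's centre; the pocket's floor is 8 mm above the origin, the deck 16 mm.
- round_weight: Red iron disc with a steel inlay on top, 92 mm across, 20 mm thick, about 0.7 kg, loose on the deck. Origin: centre of the underside. Too wide for most grippers: push it by its rim. It slides with dry friction and stops when the push stops; pushed over the round pocket (4 mm play all round) it tips and drops in by itself.
- square_weight: Blue iron plate with a steel inlay on top, 92 x 92 mm (sides along its x and y), 20 mm thick, about 0.7 kg, loose on the deck, up to 0.3 rad out of square with the board. Origin: centre of the underside. Too wide for most grippers: push its sides; two fingertips spread along a side turn it square. Pushed squarely over the square pocket (4 mm play) it drops in by itself.
- parked_weight: Yellow slim iron weight, 40 x 92 x 20 mm, already in the oblong pocket (46 x 100 mm, 8 mm deep) on the board's +y side. Origin: centre of the underside. Leave it.
- tack_tin: Small closed bare-metal tin, 42 mm across and 35 mm high, standing on the near part of the deck about 115 mm to the robot's side of the tile on the board's -y side. Origin: centre of the underside. Leave it.
There are look-alikes about, which are no part of the job. What is shaped like the round_tile but purple is not meant.

How it is judged:
By the outcome, as a careful person would: the job done as asked, in the order asked, and still so for the second after the job is handed in, with the robot touching nothing.
It also fails if it takes over 58 s, if anything falls off the work surface, if the arm or the gripper's body presses on something with over 40 N, if the wrist force passes 120 N, or if a joint passes its speed limit or range.

ROBOT

A 6-joint arm with a two-finger parallel gripper is mounted at the origin on the work surface. World frame = base frame: x ahead of the robot, y to its left, z up, the work surface at z = 0. Lengths are in m, angles in rad, forces in N, time in s.
With the tool pointing down it reaches from about 0.375 to 0.975 m from the base axis. Payload 3.8 kg.
Tool frame: the origin (TCP) lies where the fingers leave the gripper's body, on its centre line; the fingertips stand 73 mm ahead of it and the grasp point (between the pads) lies 54 mm ahead of it; z points along the fingers, y is the line along which they close (so a half turn about z gives the same grasp; the last joint's range is limited). The gripper opens to 85 mm and grips with 20 to 120 N. Pads are 22 mm wide; open, the fingers measure 114 mm over their backs; the gripper's body (76 mm by 85 mm) begins 54 mm behind the grasp point. The pads swing forward as they close: fully open they stand 13 mm farther back than shut.
Start: joints at [-1.365, 0.264, 1.604, -0, 1.274, -0.037], TCP at [0.162, -0.655, 0.304] pointing down, gripper open.
Joint ranges: [-2.63, 2.63], [-0.94, 2.18], [0.31, 2.57], [-1.31, 4.45], [0, 2.66], [-2.55, 2.55]. Speed limits (rad/s): [2.57, 2.57, 3.14, 3.14, 3.14, 3.14].

INTERFACE

Orientations are given as a rotation vector (axis times angle).
In Python, from workcell import read_state, viewer, bot gives the robot as it stands.
- The arm moves only by the tool jog_arm, never from a script. Its argument "increments" is a list that holds one entry, the list of rows, each a list of 7 numbers: the shift along the tool's x, y, z in units of 30 mm (1.0 is 30 mm), then the turn, a rotation vector about the tool's x, y, z in units of 6 degrees (1.0 is 6 degrees), then the opening, from -1 (shut) to 1 (fully open). A call has exactly 5 rows; each row shifts and turns the commanded pose from where the row before left it, along the tool's axes as they then stand; what a row does not reach is not made up. A row lasts 1/12 s, in which the tool goes at most 41.7 mm and 7.16 degrees, less where a joint would pass 70% of its speed; a pose out of reach is approached as far as the arm can. A call is refused whole if a number of a shift passes 1 or a number of a turn 1, either way. A call with a gripper value outside its range is refused whole. The fingers move at their own pace and stop on an object; "force" is the grip in N (left out, the last holds). Time passes only in rows, so rows that do not move let the fingers close, or fill a call up. It gives the time, the measured TCP pose, the force, the opening and the grip force at its end, in the units of the state.
- read_state(): the state, without advancing time (a new reading comes with each control period).
- viewer.read_camera(name): name is "scene" or "side" or "wrist"; returns (picture, depth): 400x640x3 uint8, blue, green, red; 400x640 float32, m along the optical axis (not along the pixel's ray), 0 where there is no reading.
- viewer.camera_params(name): a dict with "fx", "fy", "cx", "cy" (pixels), "R" (3x3) and "t" (3): a world point X has camera coordinates R X + t; the wrist camera has in their place "hand_eye" (4x4, takes a point from camera to tool coordinates, whose origin is the TCP and whose axes are the flange's). Camera axes: x right, y down, z forward; pixel columns grow to the right and rows downward; lengths in m; the calibration is good to about 2 mm. A picture is of the moment at which its call begins: read the wrist's pose just before it. camera_params takes no time and is no camera call.
- bot.finish_job(): hands the job in; it is judged then, once.
The state is a dict: "time": time; "q": joint angles; "joint_vel": joint speeds; "joint_torque": joint torques, N m; "tool_pos": TCP position; "tcp_rot": TCP orientation; "wrist_force": force on the tool from outside, world axes, zero at the start; "torque": the same for the moment, N m; "width": opening from 0.0 (shut) to 1.0 (fully open); "grip_force": force on a finger pad.
Only numpy, scipy, OpenCV 4.12 (cv2) and the standard library are available. Lean on these libraries where they do the work, as an engineer would, in place of code of your own. Each camera call takes 0.05 s, during which the arm holds its last target. There are 200 camera calls.

## Working session

There is one attempt and no reset: what is moved stays moved. The work goes in short steps, Python scripts to look and compute and a tool call to move; the robot and the scene stay as the last step left them, time stands still between calls to the robot, and variables do not carry over. Pictures are saved under pics/ and viewed, at most 10 in all, crops included, and the job is handed in when it is done.

Besides the shell and the picture viewer there is one more tool, called after "Request:" in YAML: its name, and indented under it one key for each argument. jog_arm: Moves the arm, as the interface text tells. Its arguments: {"type":"object","properties":{"increments":{"type":"array","items":{"type":"array","items":{"type":"array","items":{"type":"number"}}}},"force":{"type":"number"}},"required":["increments"]}

```bash
mkdir -p pics; ls; python3 - <<'E'
from workcell import read_state, viewer
import cv2,numpy as np
s=read_state();print({k:np.round(v,3) for k,v in s.items()})
for n in ("scene","side"):
    p,d=viewer.read_camera(n);cv2.imwrite(f"pics/{n}0.png",p);np.save(f"pics/{n}0.npy",d)
    print({k:np.round(v,3) for k,v in viewer.camera_params(n).items()})
print(viewer.camera_params("wrist"))
E
```

```text
pics
{'time': np.float64(0.0), 'q': array([-1.365,  0.265,  1.605,  0.   ,  1.274, -0.037]), 'joint_vel': array([-0.   , -0.001, -0.001, -0.001, -0.002, -0.001]), 'joint_torque': array([ 0.0000e+00, -5.1511e+01, -3.6731e+01,  0.0000e+00,  1.3000e-02,
       -0.0000e+00]), 'tool_pos': array([ 0.162, -0.655,  0.303]), 'tcp_rot': array([-3.116, -0.38 ,  0.   ]), 'wrist_force': array([-0.071,  0.09 , -0.071]), 'torque': array([ 0.027,  0.048, -0.017]), 'grip_force': np.float64(0.0), 'width': np.float64(1.002)}
{'fx': np.float64(419.226), 'fy': np.float64(419.226), 'cx': np.float64(321.045), 'cy': np.float64(197.717), 'R': array([[ 0.809,  0.588, -0.018],
       [ 0.305, -0.445, -0.842],
       [-0.503,  0.676, -0.539]]), 't': array([-0.329, -0.121,  1.49 ])}
{'fx': np.float64(382.173), 'fy': np.float64(382.173), 'cx': np.float64(316.331), 'cy': np.float64(198.837), 'R': array([[ 1.   , -0.004,  0.014],
       [ 0.006, -0.779, -0.627],
       [ 0.014,  0.627, -0.779]]), 't': array([-0.461, -0.054,  1.05 ])}
{'fx': 301.81716711325583, 'fy': 301.81716711325583, 'cx': 323.142506647633, 'cy': 201.1005872565189, 'hand_eye': array([[-4.44364515e-05, -9.63128708e-01, -2.69041057e-01,
         6.89885481e-02],
       [ 9.99999631e-01,  1.88007156e-04, -8.38204871e-04,
        -1.36857342e-03],
       [ 8.57880818e-04, -2.69040994e-01,  9.63128344e-01,
        -7.03527238e-02],
       [ 0.00000000e+00,  0.00000000e+00,  0.00000000e+00,
         1.00000000e+00]])}
```

View pics/scene0.png

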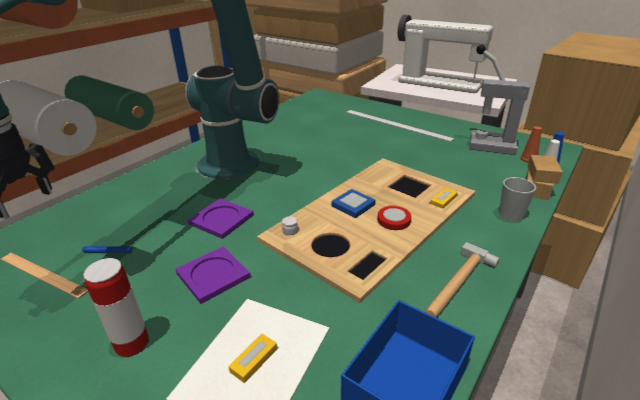

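The board is at about (370,225). The round pocket is at (331,244) on the -y side, the square pocket at (409,186) on the +y side, the blue weight at (354,202), the red one at (395,216) and the tin at (290,226). The purple tiles are decoys.

View pics/side0.png

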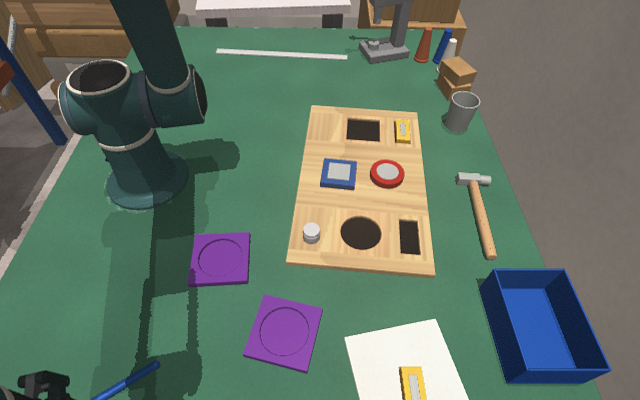

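The side view shows the board whole: corners at about (312,106), (417,113), (435,275) and (288,262). The square pocket is at (363,130), the round one at (361,232), blue at (339,173), red at (387,173) and the tin at (311,232).

```bash
cat > h.py <<'E'
import numpy as np,cv2
from scipy.spatial.transform import Rotation as Ro
from workcell import read_state, viewer
def cam(name,s=None):
    c=viewer.camera_params(name)
    if name!="wrist": R=np.array(c["R"]);return c,R.T,-R.T@np.array(c["t"])
    H=c["hand_eye"];Rt=Ro.from_rotvec(s["tcp_rot"]).as_matrix()
    return c,Rt@H[:3,:3],Rt@H[:3,3]+s["tool_pos"]
def plane(px,z,C):
    c,R,o=C;px=np.atleast_2d(px).astype(float)
    d=np.c_[(px[:,0]-c["cx"])/c["fx"],(px[:,1]-c["cy"])/c["fy"],np.ones(len(px))]@R.T
    return (o+d*((z-o[2])/d[:,2])[:,None])
def masks(p):
    b,g,r=[p[:,:,i].astype(int) for i in range(3)]
    return {"red":(r>110)&(g<60)&(b<60),"blue":(b>90)&(r<70)&(g<110)&(b>g+40),"black":(p.max(2)<35)}
def blobs(m,amin):
    cs,_=cv2.findContours(m.astype(np.uint8),cv2.RETR_EXTERNAL,cv2.CHAIN_APPROX_NONE)
    return [k[:,0] for k in cs if cv2.contourArea(k)>amin]
def rect(pts): # centre,size,angle of min-area rect in mm
    (c,s,a)=cv2.minAreaRect((pts[:,:2]*1000).astype(np.float32));a=(a+45)%90-45
    return np.round(c,1),np.round(s,1),round(a,1)
E
python3 - <<'E'
from h import *
for n in ("side","scene"):
    p=cv2.imread(f"pics/{n}0.png");D=np.load(f"pics/{n}0.npy");C=cam(n)
    M=masks(p)
    for k,z in (("red",.036),("blue",.036),("black",.016)):
        for b in blobs(M[k],60):
            P=plane(b,z,C)
            if not(.3<P[:,0].mean()<.9 and -.4<P[:,1].mean()<.45): continue
            print(n,k,np.round(b.mean(0)),*rect(P))
    if n=="side":
        print("corners",np.round(plane([(312,106),(417,113),(435,272),(288,262),(311,226)],.016,C),3).tolist())
        print([float(D[v,u]) for u,v in ((330,200),(339,173))])
E
```

```text
corners [[0.448, 0.306, 0.016], [0.783, 0.276, 0.016], [0.728, -0.29, 0.016], [0.394, -0.266, 0.016], [0.447, -0.165, 0.016]]
[0.9943732619285583, 1.0224813222885132]
scene red [394. 215.] [652.3   0.8] [87.  88.4] -29.5
scene blue [406. 360.] [ 886.2 -396.3] [163.5 251.7] 0.1
scene blue [353. 201.] [521.2  -0. ] [90.3 88.2] -7.6
scene black [367. 266.] [ 685.9 -196.3] [87.2 37.3] -5.2
scene black [330. 246.] [ 570.5 -186.2] [92.1 80.2] 34.7
scene black [409. 187.] [605.9 192.2] [79.7 88.1] -5.8
```

Request:
jog_arm:
  increments:
    - [[0.4,-0.36,0,0,0,0,1],[0.85,-0.76,0,0,0,0,1],[0.85,-0.76,0,0,0,0,1],[0.85,-0.76,0,0,0,0,1],[0.85,-0.76,0,0,0,0,1]]

```text
time: 0.52
tool_pos: [0.2491, -0.5265, 0.3033]
tcp_rot: [-3.117, -0.379, -0.0]
wrist_force: [0.5, 0.2, -0.1]
width: 1.0
grip_force: 0.0
```

Request:
jog_arm:
  increments:
    - [[0.85,-0.76,0,0,0,0,1],[0.85,-0.76,0,0,0,0,1],[0.85,-0.76,0,0,0,0,1],[0.85,-0.76,0,0,0,0,1],[0.85,-0.76,0,0,0,0,1]]

```text
time: 0.93
tool_pos: [0.3453, -0.3849, 0.3036]
tcp_rot: [-3.118, -0.38, -0.0]
wrist_force: [1.2, -0.2, 0.8]
width: 1.002
grip_force: 0.0
```

Request:
jog_arm:
  increments:
    - [[0.85,-0.76,0,0,0,0,1],[0.85,-0.76,0,0,0,0,1],[0.85,-0.76,0,0,0,0,1],[0.85,-0.76,0,0,0,0,1],[0.85,-0.76,0,0,0,0,1]]

```text
time: 1.35
tool_pos: [0.4413, -0.2437, 0.3037]
tcp_rot: [-3.118, -0.381, 0.0]
wrist_force: [0.6, -0.3, 1.0]
width: 0.999
grip_force: 0.0
```

Request:
jog_arm:
  increments:
    - [[0.85,-0.76,0,0,0,0,1],[0.85,-0.76,0,0,0,0,1],[0.85,-0.76,0,0,0,0,1],[0.85,-0.76,0,0,0,0,1],[0.85,-0.76,0,0,0,0,1]]

```text
time: 1.77
tool_pos: [0.5375, -0.1024, 0.3036]
tcp_rot: [-3.118, -0.381, 0.001]
wrist_force: [0.3, -0.6, 0.2]
width: 0.997
grip_force: 0.0
```

Request:
jog_arm:
  increments:
    - [[0.85,-0.76,0,0,0,0,1],[0.85,-0.76,0,0,0,0,1],[0.7,-0.6,0,0,0,0,1],[0.4,-0.3,0,0,0,0,1],[0,0,0,0,0,0,0.4]]

```text
time: 2.18
tool_pos: [0.6024, -0.0113, 0.3034]
tcp_rot: [-3.117, -0.386, 0.0]
wrist_force: [0.1, 0.0, 1.3]
width: 0.882
grip_force: 0.0
```

```bash
cat > look.py <<'E'
from h import *
import sys
s=read_state();C=cam("wrist",s);p,D=viewer.read_camera("wrist")
cv2.imwrite(f"pics/{sys.argv[1]}.png",p)
R=Ro.from_rotvec(s["tcp_rot"]).as_matrix()
print("t",round(s["time"],2),"pos",np.round(s["tool_pos"],4),"yaw",round(np.degrees(np.arctan2(R[1,0],R[0,0])),2),"zax",np.round(R[:,2],3),"w",round(s["width"],2),"F",np.round(s["wrist_force"],1),"q",np.round(s["q"],2))
for k,z in (("red",.036),("blue",.036),("black",.016)):
    for b in blobs(masks(p)[k],300):
        P=plane(b,z,C)
        if .3<P[:,0].mean()<.95 and abs(P[:,1].mean())<.4:
            c,r=cv2.minEnclosingCircle((P[:,:2]*1000).astype(np.float32))
            print(k,np.round(b.mean(0)),*rect(P),"circ",np.round(c,1),round(r,1))
E
python3 look.py w1
```

```text
t 2.18 pos [ 0.6024 -0.0113  0.3034] yaw 14.11 zax [-0.     0.001 -1.   ] w 0.88 F [0.1 0.  1.3] q [-0.06  0.13  1.77  0.    1.25  1.26]
blue [284. 231.] [523.5   9.3] [75.7 88.3] -7.6 circ [524.3   8.5] 56.6
black [319. 360.] [359.4 -63.3] [184.5 962.9] 14.2 circ [270. -86.] 481.4
```

View pics/w1.png

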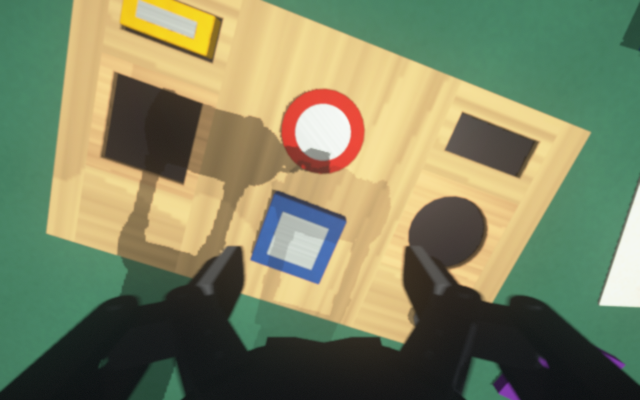

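The wrist view shows red at (322,131), blue with corners (273,191), (346,215), (319,283) and (251,260), the round pocket at (448,232) and the square pocket at (152,128). My colour thresholds are too tight, so I'm using HSV instead.

```bash
python3 - <<'E'
s=open('h.py').read()
i=s.index("def masks");j=s.index("def blobs")
s=s[:i]+'''def masks(p):
    h,S,v=[a.astype(int) for a in cv2.split(cv2.cvtColor(p,cv2.COLOR_BGR2HSV))]
    return {"red":((h<7)|(h>173))&(S>150)&(v>70),"blue":(abs(h-110)<14)&(S>120)&(v>50),"black":(v<65)&(S<110)}
'''+s[j:]
open('h.py','w').write(s)
from h import *
p=cv2.imread("pics/w1.png");st=read_state();C=cam("wrist",st)
M=masks(p)
for k,z in (("red",.036),("blue",.036),("black",.016)):
    for b in blobs(M[k],300):
        P=plane(b,z,C);c,r=cv2.minEnclosingCircle((P[:,:2]*1000).astype(np.float32));print(k,np.round(b.mean(0)),*rect(P),np.round(c,1),round(r,1))
print("hand",np.round(plane([(273,191),(346,215),(319,283),(251,260)],.036,C)[:,:2],4).tolist())
print("sq",np.round(plane([(116,72),(203,103),(183,184),(101,156)],.016,C)[:,:2],4).tolist())
for b in blobs(masks(cv2.imread("pics/side0.png"))["red"],60)+blobs(masks(cv2.imread("pics/side0.png"))["blue"],60):
    P=plane(b,.036,cam("side"));print("side",*rect(P))
E
```

```text
red [321. 133.] [652.7   2.4] [86.6 89.3] 5.2 [651.5   2.4] 45.0
blue [297. 238.] [521.5   1.3] [88.5 89.2] -7.7 [521.4   0.9] 61.6
black [329. 341.] [390.4 -57.6] [251.4 963.9] 14.1 [268.4 -88.3] 481.9
black [151. 128.] [605.1 193.4] [92.5 94.7] -5.6 [605.2 193.3] 64.5
hand [[0.5738, 0.0414], [0.5662, -0.0477], [0.4711, -0.0385], [0.4816, 0.0502]]
sq [[0.6583, 0.2379], [0.6492, 0.1405], [0.5503, 0.1511], [0.5606, 0.2493]]
side [649.3  -5.1] [101.5  89.3] -5.3
side [ 113. -525.] [120.4  16.8] 34.2
side [ 910.1 -408.8] [237.3 206.9] -0.0
side [ 5.195e+02 -3.000e-01] [87.7 87.9] -7.4
side [-502.   379.1] [ 43.7 746.5] 40.3
side [941.4 657.7] [269.5  30.8] -23.2
```

Request:
jog_arm:
  increments:
    - [[0,0,0,0,0,-1,0.4],[0,0,0,0,0,-1,0.4],[0,0,0,0,0,-1,0.4],[0,0,0,0,0,-1,0.4],[0,0,0,0,0,-1,0.4]]

```text
time: 2.65
tool_pos: [0.6003, -0.0157, 0.3037]
tcp_rot: [2.911, 1.18, -0.002]
wrist_force: [-0.4, -0.2, 0.5]
width: 0.701
grip_force: 0.0
```

Request:
jog_arm:
  increments:
    - [[0,0,0,0,0,-1,0.4],[0,0,0,0,0,-1,0.4],[0,0,0,0,0,-1,0.4],[0,0,0,0,0,-0.7,0.4],[0.7,0.25,0,0,0,0,0.4]]

```text
time: 3.07
tool_pos: [0.6142, -0.0016, 0.3038]
tcp_rot: [2.633, 1.713, -0.006]
wrist_force: [0.0, -0.5, -0.4]
width: 0.698
grip_force: 0.0
```

Request:
jog_arm:
  increments:
    - [[0.9,0.33,0,0,0,0,0.4],[0.9,0.33,0,0,0,0,0.4],[0.8,0.3,0.3,0,0,0,0.4],[0.4,0.15,0.8,0,0,0,0.4],[0,0,0.9,0,0,0,0.4]]

```text
time: 3.48
tool_pos: [0.6862, 0.0713, 0.2458]
tcp_rot: [2.631, 1.713, 0.008]
wrist_force: [0.4, -0.5, -0.6]
width: 0.705
grip_force: 0.0
```

Request:
jog_arm:
  increments:
    - [[0,0,0.9,0,0,0,0.4],[0,0,0.9,0,0,0,0.4],[0,0,0.9,0,0,0,0.4],[0,0,0.9,0,0,0,0.4],[0,0,0.6,0,0,0,0.4]]

```text
time: 3.9
tool_pos: [0.6813, 0.0688, 0.1147]
tcp_rot: [-2.633, -1.711, 0.007]
wrist_force: [0.3, -0.4, -1.6]
width: 0.699
grip_force: 0.0
```

Request:
jog_arm:
  increments:
    - [[0,0,0.3,0,0,0,0.4],[0,0,0,0,0,0,0.4],[0,0,0,0,0,0,0.4],[0,0,0,0,0,0,0.4],[0,0,0,0,0,0,0.4]]

```text
time: 4.32
tool_pos: [0.6852, 0.0706, 0.1113]
tcp_rot: [2.632, 1.712, 0.005]
wrist_force: [0.3, -0.4, 0.7]
width: 0.696
grip_force: 0.0
```

```bash
python3 look.py w2
```

```text
t 4.32 pos [0.6852 0.0706 0.1113] yaw 66.1 zax [ 0.004  0.    -1.   ] w 0.7 F [ 0.3 -0.4  0.7] q [ 0.07  0.45  1.73 -0.    0.96  0.48]
red [321. 318.] [669.   36.4] [39.6 78.7] -24.1 circ [664.7  26.7] 39.6
blue [177. 380.] [573.3  29.2] [39.4 20.1] 28.3 circ [570.2  34.9] 19.8
black [313. 346.] [660.3  15.2] [117.2 442.9] -24.1 circ [636.4 -38.3] 221.5
black [94. 90.] [608.6 196.2] [95.  93.1] -5.3 circ [606.7 187.8] 59.3
```

View pics/w2.png

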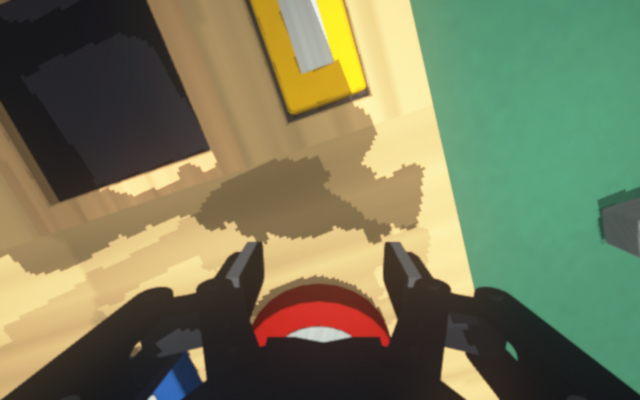

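The view shows the fingertips at (255,245) and (395,245), with the red rim right at (320,290), centred between them and behind. I'll get the fingertip height from depth.

```bash
python3 - <<'E'
from h import *
s=read_state();C=cam("wrist",s);p,D=viewer.read_camera("wrist");c,R,o=C
v,u=np.mgrid[225:345,190:460];d=D[225:345,190:460]
X=np.stack([(u-c["cx"])/c["fx"]*d,(v-c["cy"])/c["fy"]*d,d],-1)
T=np.array(X)@c["hand_eye"][:3,:3].T+c["hand_eye"][:3,3]
k=(d>0)&(p[225:345,190:460].max(2)<120)&(T[...,2]<.092)
for sg in(-1,1):
    q=T[k&(np.sign(T[...,1])==sg)&(abs(T[...,0])<.03)];print(len(q),np.round(np.percentile(q,[1,10,50,90,99],axis=0),4).tolist())
E
```

```text
6212 [[-0.0294, -0.0451, -0.0111], [-0.0031, -0.0415, -0.0075], [0.0128, -0.03, 0.0157], [0.0187, -0.0127, 0.0572], [0.0193, -0.0016, 0.0891]]
6120 [[-0.0294, 0.0016, -0.0111], [-0.0015, 0.0147, -0.0076], [0.0128, 0.0298, 0.0151], [0.0187, 0.0416, 0.0541], [0.0193, 0.0455, 0.0879]]
```

Request:
jog_arm:
  increments:
    - [[0,0,0.15,0,0,0,0.4],[0,0,0.1,0,0,0,0.4],[0,0,0.05,0,0,0,0.4],[0,0,0,0,0,0,0.4],[0,0,0,0,0,0,0.4]]

```text
time: 4.83
tool_pos: [0.6835, 0.0708, 0.0994]
tcp_rot: [-2.633, -1.713, 0.001]
wrist_force: [-0.2, -0.1, 0.0]
width: 0.701
grip_force: 0.0
```

Request:
jog_arm:
  increments:
    - [[0,0,0.1,0,0,0,0.4],[0,0,0.05,0,0,0,0.4],[0,0,0,0,0,0,0.4],[0,0,0,0,0,0,0.4],[0,0,0,0,0,0,0.4]]

```text
time: 5.25
tool_pos: [0.6838, 0.0708, 0.0954]
tcp_rot: [-2.633, -1.714, 0.0]
wrist_force: [0.1, -0.7, -0.2]
width: 0.699
grip_force: 0.0
```

Request:
jog_arm:
  increments:
    - [[0,0,0.05,0,0,0,0.4],[0,0,0,0,0,0,0.4],[0,0,0.04,0,0,0,0.4],[0,0,0,0,0,0,0.4],[0,0,0,0,0,0,0.4]]

```text
time: 5.67
tool_pos: [0.6837, 0.0708, 0.0926]
tcp_rot: [-2.633, -1.714, 0.0]
wrist_force: [0.4, 0.3, -1.0]
width: 0.698
grip_force: 0.0
```

Request:
jog_arm:
  increments:
    - [[-0.2,0,0,0,0,0,0.4],[-0.3,0,0,0,0,0,0.4],[-0.3,0,0,0,0,0,0.4],[-0.3,0,0,0,0,0,0.4],[-0.3,0,0,0,0,0,0.4]]

```text
time: 6.08
tool_pos: [0.6666, 0.032, 0.0928]
tcp_rot: [-2.633, -1.712, -0.002]
wrist_force: [1.9, 3.4, -2.1]
width: 0.704
grip_force: 1.8
```

Request:
jog_arm:
  increments:
    - [[-0.3,0,0,0,0,0,0.4],[-0.3,0,0,0,0,0,0.4],[-0.3,0,0,0,0,0,0.4],[-0.3,0,0,0,0,0,0.4],[-0.3,0,0,0,0,0,0.4]]

```text
time: 6.5
tool_pos: [0.6483, -0.0095, 0.0928]
tcp_rot: [-2.633, -1.714, -0.0]
wrist_force: [2.2, 3.7, -0.5]
width: 0.7
grip_force: 1.9
```

Request:
jog_arm:
  increments:
    - [[-0.3,0,0,0,0,0,0.4],[-0.3,0,0,0,0,0,0.4],[-0.3,0,0,0,0,0,0.4],[-0.3,0,0,0,0,0,0.4],[-0.3,0,0,0,0,0,0.4]]

```text
time: 6.92
tool_pos: [0.63, -0.0507, 0.0927]
tcp_rot: [-2.633, -1.713, -0.0]
wrist_force: [2.3, 4.1, -0.8]
width: 0.695
grip_force: 2.0
```

```bash
cat > side.py <<'E'
from h import *
import sys
p,D=viewer.read_camera("side");cv2.imwrite(f"pics/{sys.argv[1]}.png",p)
cv2.imwrite(f"pics/{sys.argv[1]}c.png",cv2.resize(p[90:290,270:450],None,fx=3,fy=3,interpolation=cv2.INTER_CUBIC))
E
python3 side.py s1
```

```text
(no output)
```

View pics/s1c.png

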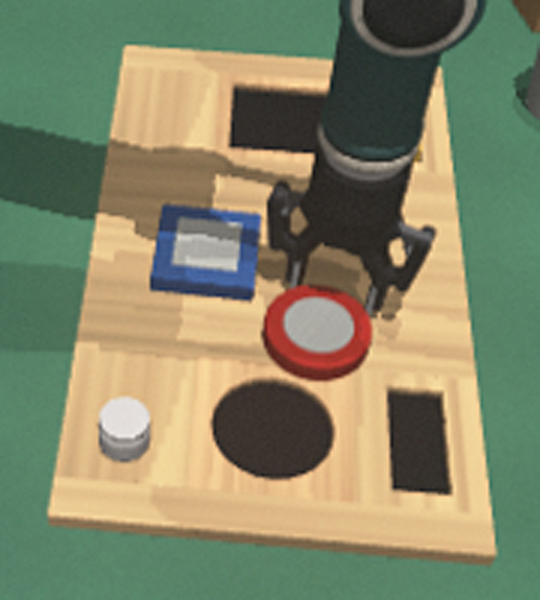

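The crop shows red cradled by the two fingers at (317,330), heading for the pocket at (272,428).

```bash
python3 - <<'E'
from h import *
p=cv2.imread("pics/s1.png");C=cam("side");M=masks(p)
print(read_state()["tool_pos"])
for k,z in (("red",.036),("black",.016)):
    for b in blobs(M[k],200):
        P=plane(b,z,C)
        if .4<P[:,0].mean()<.8 and abs(P[:,1].mean())<.35: print(k,*rect(P),np.round(P[:,:2].min(0),3),np.round(P[:,:2].max(0),3))
E
```

```text
[ 0.62917449 -0.05224111  0.09257981]
red [609.3 -98.8] [99.4 89.4] -10.4 [ 0.564 -0.148] [ 0.655 -0.048]
black [ 683.3 -195.5] [91.1 42.8] -5.4 [ 0.658 -0.241] [ 0.708 -0.149]
black [ 566.2 -183.8] [93.4 87.5] 0.3 [ 0.52  -0.228] [ 0.613 -0.14 ]
black [673.1 218.8] [523.1 226. ] -18.3 [ 0.553 -0.054] [0.853 0.474]
```

Request:
jog_arm:
  increments:
    - [[-0.3,0,0,0,0,0,0.4],[-0.3,0,0,0,0,0,0.4],[-0.3,0,0,0,0,0,0.4],[-0.3,0,0,0,0,0,0.4],[-0.3,0,0,0,0,0,0.4]]

```text
time: 7.38
tool_pos: [0.6118, -0.0917, 0.0927]
tcp_rot: [-2.633, -1.714, -0.0]
wrist_force: [1.1, 3.6, -0.5]
width: 0.702
grip_force: 2.1
```

Request:
jog_arm:
  increments:
    - [[-0.3,0,0,0,0,0,0.4],[-0.3,0,0,0,0,0,0.4],[-0.25,0,0,0,0,0,0.4],[-0.2,0,0,0,0,0,0.4],[-0.2,0,0,0,0,0,0.4]]

```text
time: 7.8
tool_pos: [0.5974, -0.1258, 0.0936]
tcp_rot: [2.633, 1.712, 0.003]
wrist_force: [2.1, 6.0, 4.2]
width: 0.703
grip_force: 3.7
```

Request:
jog_arm:
  increments:
    - [[-0.15,0,0,0,0,0,0.4],[-0.15,0,0,0,0,0,0.4],[-0.15,0,0,0,0,0,0.4],[0,0,0,0,0,0,0.4],[0,0,0,0,0,0,0.4]]

```text
time: 8.22
tool_pos: [0.5908, -0.1387, 0.0924]
tcp_rot: [2.633, 1.713, -0.002]
wrist_force: [-0.7, 0.3, 0.3]
width: 0.697
grip_force: 0.0
```

```bash
python3 side.py s2; python3 - <<'E'
from h import *
p=cv2.imread("pics/s2.png");C=cam("side")
for b in blobs(masks(p)["red"],200):
    P=plane(b,.028,C)
    if .4<P[:,0].mean()<.8: print(*rect(P))
E
```

```text
[ 568.7 -186.4] [97.7 89.9] -22.9
```

View pics/s2c.png

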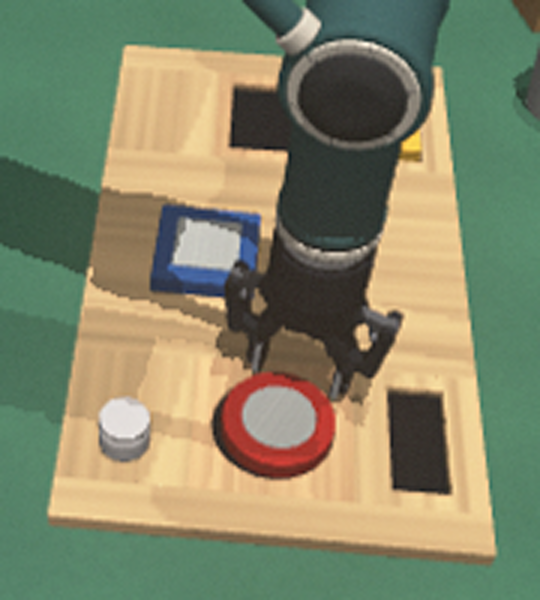

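Red sits at (275,425) inside the pocket outline. I'll check its flatness by depth.

```bash
cat > flat.py <<'E'
from h import *
# fit plane to the top of weights from side depth
import sys
p,D=viewer.read_camera("side");c,R,o=cam("side")
v,u=np.mgrid[0:400,0:640];d=D
W=np.stack([(u-c["cx"])/c["fx"]*d,(v-c["cy"])/c["fy"]*d,d],-1)@R.T+o
M=masks(p)
def rep(n,m):
    q=W[m&(d>0)];A=np.c_[q[:,:2]-q[:,:2].mean(0),np.ones(len(q))]
    s=np.linalg.lstsq(A,q[:,2],rcond=None)[0];print(n,len(q),"slope",np.round(s[:2],3),"z",round(s[2],4),"med",np.round(np.median(q,0),4))
for a in sys.argv[1:]:
    n,x,y,r=a.split(",");x,y,r=map(float,(x,y,r));rep(n,np.hypot(W[...,0]-x,W[...,1]-y)<r)
E
python3 flat.py red,.569,-.186,.035 deck,.53,-.1,.02 blue,.5215,.001,.035
```

```text
red 3684 slope [-0.568 -1.948] z 0.2781 med [ 0.5728 -0.1826  0.3284]
deck 209 slope [2.333 2.648] z 0.0643 med [ 0.5336 -0.1031  0.0174]
blue 380 slope [-0.01  -0.001] z 0.037 med [5.212e-01 1.000e-04 3.700e-02]
```

Request:
jog_arm:
  increments:
    - [[0.3,0,-0.3,0,0,0,0.4],[0,0,-0.9,0,0,0,0],[0,0,-0.9,0,0,0,0],[0,0,-0.9,0,0,0.9,0],[0,0,0,0,0,1,0]]

```text
time: 8.73
tool_pos: [0.5992, -0.1298, 0.1903]
tcp_rot: [2.786, 1.435, 0.013]
wrist_force: [1.4, -1.0, 0.8]
width: 0.497
grip_force: 0.0
```

Request:
jog_arm:
  increments:
    - [[0,0,0,0,0,1,0],[0,0,0,0,0,1,0],[0,0,0,0,0,1,0],[0,0,0,0,0,1,0],[0,0,0,0,0,1,0]]

```text
time: 9.15
tool_pos: [0.5955, -0.1288, 0.1836]
tcp_rot: [3.07, 0.665, 0.001]
wrist_force: [-0.3, 0.1, -0.3]
width: 0.5
grip_force: 0.0
```

Request:
jog_arm:
  increments:
    - [[0,0,0,0,0,1,0],[0,0,0,0,0,1,0],[0,0,0,0,0,1,0],[0,0,0,0,0,1,0],[0,0,0,0,0,1,0]]

```text
time: 9.57
tool_pos: [0.5955, -0.1289, 0.1836]
tcp_rot: [3.138, -0.152, 0.001]
wrist_force: [-0.1, -0.3, 0.3]
width: 0.498
grip_force: 0.0
```

Request:
jog_arm:
  increments:
    - [[-0.9,-0.74,0,0,0,0,0],[-0.9,-0.74,0,0,0,0,0],[-0.9,-0.74,0,0,0,0,0],[-0.9,-0.74,0,0,0,0,0],[-0.9,-0.74,0,0,0,0,0]]

```text
time: 9.98
tool_pos: [0.47, -0.0052, 0.1833]
tcp_rot: [3.138, -0.145, 0.001]
wrist_force: [0.3, 0.7, 0.2]
width: 0.5
grip_force: 0.0
```

Request:
jog_arm:
  increments:
    - [[-0.9,-0.74,0,0,0,0,0],[0,0,0,0,0,0,0],[0,0,0,0,0,0,0],[0,0,0,0,0,0,0],[0,0,0,0,0,0,0]]

```text
time: 10.4
tool_pos: [0.4474, 0.0178, 0.1836]
tcp_rot: [3.138, -0.145, 0.003]
wrist_force: [0.5, -0.2, -0.7]
width: 0.499
grip_force: 0.0
```

```bash
python3 look.py w3; sed -i 's/m&(d>0)\]/m\&(d>0)\&(W[...,2]<.06)]/' flat.py; python3 flat.py red,.569,-.186,.035 deck,.64,-.1,.02 blue,.5215,.001,.035;python3 side.py s3
```

```text
t 10.4 pos [0.4474 0.0178 0.1836] yaw -5.29 zax [ 0.002 -0.    -1.   ] w 0.5 F [ 0.5 -0.2 -0.7] q [-0.02 -0.06  2.2  -0.    1.    1.65]
red [572.  43.] [ 546.9 -156.1] [86.2 38.3] -22.1 circ [ 555.1 -159.4] 43.2
blue [337. 101.] [521.5   3.3] [89.4 89.6] -7.7 circ [521.6   3.2] 62.5
black [321. 344.] [331.1  32. ] [630.4 172.2] -5.2 circ [245.4  39.8] 315.2
black [62. 43.] [583.9 197.3] [92.4 54.4] -5.3 circ [583.6 197.1] 53.3
red 556 slope [0.002 0.012] z 0.0289 med [ 0.5691 -0.1869  0.0289]
deck 148 slope [-0.012  0.011] z 0.0165 med [ 0.6395 -0.1004  0.0164]
blue 389 slope [0.003 0.006] z 0.0371 med [ 0.5212 -0.      0.0371]
```

Request:
jog_arm:
  increments:
    - [[0,0.3,0.5,0,0,0,0],[0,0,0.8,0,0,0,0],[0,0,0.8,0,0,0,0],[0,0,0.6,0,0,0,0],[0,0,0.2,0,0,0,0]]

```text
time: 10.97
tool_pos: [0.4435, 0.0086, 0.0928]
tcp_rot: [3.138, -0.147, -0.009]
wrist_force: [-0.9, 0.3, -0.9]
width: 0.502
grip_force: 0.0
```

Request:
jog_arm:
  increments:
    - [[0,0,0,0,0,0,0],[0.2,0,0,0,0,0,0],[0.2,0,0,0,0,0,0],[0.2,0,0,0,0,0,0],[0.2,0,0,0,0,0,0]]

```text
time: 11.38
tool_pos: [0.4691, 0.0067, 0.0966]
tcp_rot: [3.138, -0.145, -0.004]
wrist_force: [-7.3, -1.1, 6.2]
width: 0.502
grip_force: 4.1
```

Request:
jog_arm:
  increments:
    - [[0.2,0,0,0,0,0,0],[0.2,0,0,0,0,0,0],[0.2,0,0,0,0,0,0],[0.2,0,0,0,0,0,0],[0.2,0,0,0,0,0,0]]

```text
time: 11.8
tool_pos: [0.4978, 0.0044, 0.0961]
tcp_rot: [-3.138, 0.145, 0.008]
wrist_force: [-8.3, 0.5, 5.5]
width: 0.5
grip_force: 4.1
```

Request:
jog_arm:
  increments:
    - [[0.2,0,0,0,0,0,0],[0.2,0,0,0,0,0,0],[0.2,0,0,0,0,0,0],[0.1,0,0,0,0,0,0],[0,0,0,0,0,0,0]]

```text
time: 12.22
tool_pos: [0.5207, 0.0022, 0.0962]
tcp_rot: [-3.138, 0.145, -0.0]
wrist_force: [-2.6, 0.6, 1.5]
width: 0.502
grip_force: 1.1
```

```bash
python3 look.py w4
```

```text
t 12.22 pos [0.5207 0.0022 0.0962] yaw -5.29 zax [ 0.  0. -1.] w 0.5 F [-2.6  0.6  1.5] q [-0.04  0.2   2.11  0.    0.83  1.62]
red [619. 135.] [ 569.6 -125.7] [65.9 17.7] 10.4 circ [ 571.2 -134.2] 33.0
blue [320. 139.] [ 5.779e+02 -4.000e-01] [89.7 90.1] -5.3 circ [ 5.783e+02 -4.000e-01] 62.7
black [323. 344.] [470.9   8.6] [400.1 107.4] -5.2 circ [417.4  13.5] 200.0
black [  9. 159.] [582.4 151.3] [17.2 65.2] -21.4 circ [585.6 159.3] 32.6
```

Request:
jog_arm:
  increments:
    - [[0.15,0,0,0,0,0,0],[0.13,0,0,0,0,0,0],[0,0,0,0,0,0,0],[-0.4,0,0,0,0,0,0],[-0.3,0,-0.5,0,0,0,0]]

```text
time: 12.68
tool_pos: [0.5062, 0.0034, 0.1089]
tcp_rot: [3.138, -0.145, -0.004]
wrist_force: [-1.5, 0.1, -0.2]
width: 0.5
grip_force: 0.0
```

Request:
jog_arm:
  increments:
    - [[0,0,-0.9,0,0,0,0],[0,0,-0.9,0,0,0,0],[0,0,-0.9,0,0,0,0],[0,0,-0.9,0,0,0,0],[0,0,-0.9,0,0,-1,0]]

```text
time: 13.1
tool_pos: [0.5082, 0.0033, 0.2479]
tcp_rot: [3.141, 0.021, 0.006]
wrist_force: [0.6, -0.8, 0.0]
width: 0.501
grip_force: 0.0
```

Request:
jog_arm:
  increments:
    - [[0,0,0,0,0,-1,0],[0,0,0,0,0,-1,0],[0,0,0,0,0,-1,0],[0,0,0,0,0,-1,0],[0,0,0,0,0,-1,0]]

```text
time: 13.52
tool_pos: [0.5085, 0.0033, 0.2467]
tcp_rot: [3.026, 0.839, 0.006]
wrist_force: [-0.9, 0.6, 0.4]
width: 0.497
grip_force: 0.0
```

Request:
jog_arm:
  increments:
    - [[0,0,0,0,0,-1,0],[0,0,0,0,0,-1,0],[0,0,0,0,0,-1,0],[0,0,0,0,0,-1,0],[0,0,0,0,0,-1,0]]

```text
time: 13.93
tool_pos: [0.5085, 0.0033, 0.2466]
tcp_rot: [2.705, 1.594, 0.005]
wrist_force: [0.3, -0.4, -0.3]
width: 0.497
grip_force: 0.0
```

Request:
jog_arm:
  increments:
    - [[0,0,0,0,0,-1,0],[0,0,0,0,0,-1,0],[0,0,0,0,0,-1,0],[0,0,0,0,0,-1,0],[0,0,0,0,0,0,0]]

```text
time: 14.35
tool_pos: [0.5083, 0.0033, 0.2465]
tcp_rot: [2.317, 2.118, 0.003]
wrist_force: [-0.6, 1.2, -0.3]
width: 0.496
grip_force: 0.0
```

```bash
python3 look.py w5
```

```text
t 14.35 pos [0.5083 0.0033 0.2465] yaw 84.86 zax [ 0.003 -0.    -1.   ] w 0.5 F [-0.6  1.2 -0.3] q [-0.04 -0.01  2.02 -0.    1.13  0.05]
red [364. 322.] [ 542.6 -145.5] [44.7 20.5] -25.3 circ [ 538.3 -143.5] 22.4
blue [401. 185.] [5.846e+02 1.000e-01] [88.2 89.6] -5.2 circ [ 5.848e+02 -5.000e-01] 61.8
black [324. 344.] [ 497.  -162.6] [215.7 799. ] -5.4 circ [ 486.9 -270. ] 399.5
black [410.   9.] [600.2 157. ] [14.  95.6] -5.1 circ [600.1 156.1] 47.9
```

View pics/w5.png

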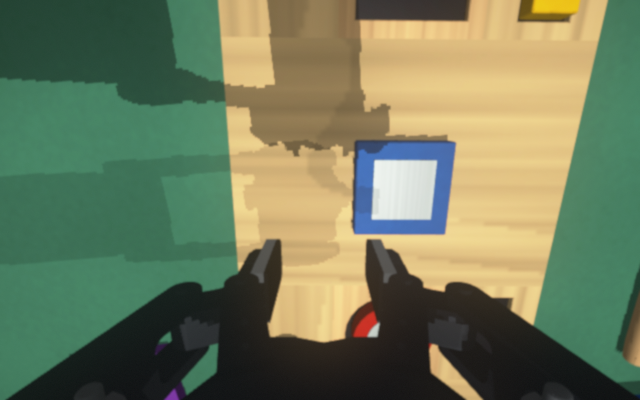

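The view shows blue at (404,188), square with the board, and the near edge of the square pocket spanning columns 356–468, roughly in line with it. Next I go behind blue and push it +y.

Request:
jog_arm:
  increments:
    - [[-0.7,0.65,0,0,0,0,0],[-0.7,0.65,0,0,0,0,0],[-0.7,0.65,0,0,0,0,0],[-0.62,0.6,0,0,0,0,0],[0,0,0.5,0,0,0,0]]

```text
time: 14.82
tool_pos: [0.5814, -0.0888, 0.2347]
tcp_rot: [2.32, 2.103, 0.009]
wrist_force: [1.1, 0.5, 0.8]
width: 0.501
grip_force: 0.0
```

Request:
jog_arm:
  increments:
    - [[0,0,0.9,0,0,0,0],[0,0,0.9,0,0,0,0],[0,0,0.9,0,0,0,0],[0,0,0.9,0,0,0,0],[0,0,0.5,0,0,0,0]]

```text
time: 15.23
tool_pos: [0.5748, -0.0848, 0.1047]
tcp_rot: [-2.324, -2.111, 0.003]
wrist_force: [0.3, 0.8, -0.5]
width: 0.503
grip_force: 0.0
```

Request:
jog_arm:
  increments:
    - [[0,0,0.3,0,0,0,0],[0,0,0.05,0,0,0,0],[0,0,0,0,0,0,0],[0,0,0,0,0,0,0],[0,0,0,0,0,0,0]]

```text
time: 15.65
tool_pos: [0.5775, -0.0852, 0.099]
tcp_rot: [2.32, 2.114, 0.003]
wrist_force: [0.7, 0.1, -0.6]
width: 0.503
grip_force: 0.0
```

```bash
python3 look.py w6
```

```text
t 15.65 pos [ 0.5775 -0.0852  0.099 ] yaw 84.68 zax [ 0.003 -0.001 -1.   ] w 0.5 F [ 0.7  0.1 -0.6] q [-0.19  0.3   1.97  0.    0.86 -0.1 ]
red [326. 331.] [ 576. -123.] [13.5 50.3] -5.5 circ [ 575.7 -125.7] 25.1
blue [321. 107.] [584.7  -9. ] [73.7 89.8] -5.3 circ [584.9  -8.7] 57.7
black [326. 344.] [ 574.4 -135.4] [110.6 408.1] -5.6 circ [ 569.1 -190.5] 204.0
```

Request:
jog_arm:
  increments:
    - [[0,0,0.12,0,0,0,0],[0.2,0,0,0,0,0,0],[0.2,0,0,0,0,0,0],[0.2,0,0,0,0,0,0],[0.25,0.01,0,0,0,0,0]]

```text
time: 16.12
tool_pos: [0.5787, -0.059, 0.0936]
tcp_rot: [2.321, 2.117, -0.001]
wrist_force: [-1.3, -13.7, 0.5]
width: 0.498
grip_force: 5.6
```

Request:
jog_arm:
  increments:
    - [[0.25,0.01,0,0,0,0,0],[0.25,0.01,0,0,0,0,0],[0.25,0,0,0,0,0,0],[0.25,0.01,0,0,0,0,0],[0.25,0,0,0,0,0,0]]

```text
time: 16.53
tool_pos: [0.5832, -0.0217, 0.0936]
tcp_rot: [2.321, 2.117, -0.0]
wrist_force: [-1.4, -3.5, 0.1]
width: 0.497
grip_force: 2.1
```

Request:
jog_arm:
  increments:
    - [[0.25,0.01,0,0,0,0,0],[0.25,0,0,0,0,0,0],[0.25,0.01,0,0,0,0,0],[0.25,0,0,0,0,0,0],[0.25,0,0,0,0,0,0]]

```text
time: 16.95
tool_pos: [0.5872, 0.0157, 0.0936]
tcp_rot: [2.322, 2.117, -0.0]
wrist_force: [-0.8, -3.4, 0.1]
width: 0.5
grip_force: 2.3
```

Request:
jog_arm:
  increments:
    - [[0.25,0,0,0,0,0,0],[0.25,0,0,0,0,0,0],[0.25,0,0,0,0,0,0],[0.2,0,0,0,0,0,0],[0,0,0,0,0,0,0]]

```text
time: 17.37
tool_pos: [0.5898, 0.0451, 0.0935]
tcp_rot: [-2.32, -2.116, -0.002]
wrist_force: [0.4, -0.5, -0.3]
width: 0.497
grip_force: 0.0
```

```bash
python3 look.py w7; python3 side.py s4
```

```text
t 17.37 pos [0.5898 0.0451 0.0935] yaw 84.74 zax [ 0.     0.001 -1.   ] w 0.5 F [ 0.4 -0.5 -0.3] q [0.03 0.32 1.96 0.   0.86 0.12]
blue [320. 131.] [596.7 104. ] [90.1 90. ] -5.3 circ [598.3 103.7] 61.5
black [323. 345.] [585.7  -2.1] [103.6 393.1] -5.3 circ [580.9 -53.6] 196.5
black [328.  10.] [601.7 158.7] [ 8.  94.3] -5.3 circ [601.9 161.6] 47.1
```

View pics/w7.png

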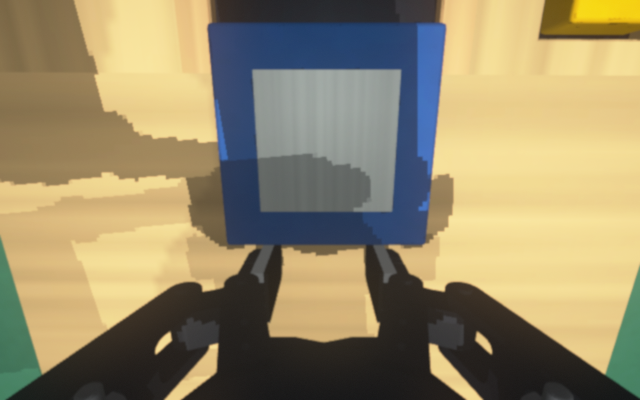

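Blue is at (327,133), square and centred on the pocket mouth (columns 212–440). I'm pushing it home.

Request:
jog_arm:
  increments:
    - [[0.2,0,0,0,0,0,0],[0.25,0,0,0,0,0,0],[0.25,0,0,0,0,0,0],[0.25,0,0,0,0,0,0],[0.25,0,0,0,0,0,0]]

```text
time: 17.88
tool_pos: [0.5929, 0.0798, 0.0934]
tcp_rot: [-2.322, -2.116, 0.001]
wrist_force: [-0.3, -4.8, 0.5]
width: 0.501
grip_force: 2.1
```

Request:
jog_arm:
  increments:
    - [[0.25,0,0,0,0,0,0],[0.25,0,0,0,0,0,0],[0.25,0,0,0,0,0,0],[0.25,0,0,0,0,0,0],[0.25,0,0,0,0,0,0]]

```text
time: 18.3
tool_pos: [0.5972, 0.1172, 0.0943]
tcp_rot: [2.321, 2.116, 0.001]
wrist_force: [-0.3, -1.4, -1.6]
width: 0.5
grip_force: 0.9
```

Request:
jog_arm:
  increments:
    - [[0.2,0,0,0,0,0,0],[0.2,0,0,0,0,0,0],[0.15,0,0,0,0,0,0],[0.1,0,0,0,0,0,0],[0,0,0,0,0,0,0]]

```text
time: 18.72
tool_pos: [0.5981, 0.1369, 0.0933]
tcp_rot: [-2.32, -2.117, 0.0]
wrist_force: [1.0, -0.6, 0.4]
width: 0.499
grip_force: 0.0
```

```bash
python3 look.py w8; python3 flat.py blue,.605,.194,.025 red,.569,-.186,.035
```

```text
t 18.72 pos [0.5981 0.1369 0.0933] yaw 84.74 zax [-0.001  0.001 -1.   ] w 0.5 F [ 1.  -0.6  0.4] q [0.18 0.36 1.91 0.   0.88 0.28]
blue [319. 126.] [604.8 196.4] [84.1 84.8] -5.3 circ [607.5 196.1] 57.0
black [323. 344.] [593.9  91.6] [106.9 392.6] -5.2 circ [589.1  38.4] 196.3
black [306.  25.] [601.  245.8] [ 1.9 76.5] -5.3 circ [601.  245.4] 38.3
blue 94 slope [-0.023 -0.016] z 0.0291 med [0.6073 0.187  0.0292]
red 558 slope [-0.002  0.017] z 0.0288 med [ 0.5691 -0.1872  0.0289]
```

Both tops are at about 29 mm and flat, so both weights have dropped. I'll retreat and verify.

Request:
jog_arm:
  increments:
    - [[-0.4,0,0,0,0,0,0],[-0.4,0,-0.5,0,0,0,0],[0,0,-0.9,0,0,0,0],[0,0,-0.9,0,0,0,0],[0,0,-0.9,0,0,0,0]]

```text
time: 19.23
tool_pos: [0.5958, 0.1109, 0.1905]
tcp_rot: [-2.322, -2.115, 0.001]
wrist_force: [1.2, -0.2, -0.1]
width: 0.499
grip_force: 0.0
```

Request:
jog_arm:
  increments:
    - [[-0.8,0,-0.8,0,0,0,0],[-0.8,-0.5,-0.8,0,0,0,0],[-0.8,-0.5,-0.5,0,0,0,0],[-0.5,0,0,0,0,0,0],[0,0,0,0,0,0,0]]

```text
time: 19.65
tool_pos: [0.5581, 0.0251, 0.2549]
tcp_rot: [2.322, 2.111, 0.004]
wrist_force: [0.1, -0.4, -0.2]
width: 0.5
grip_force: 0.0
```

```bash
python3 flat.py blue,.605,.194,.035 red,.569,-.186,.035; python3 side.py s5
```

```text
blue 257 slope [-0.001  0.008] z 0.0288 med [0.6027 0.1914 0.0288]
red 553 slope [-0.001  0.012] z 0.0287 med [ 0.569  -0.187   0.0288]
```

View pics/s5c.png

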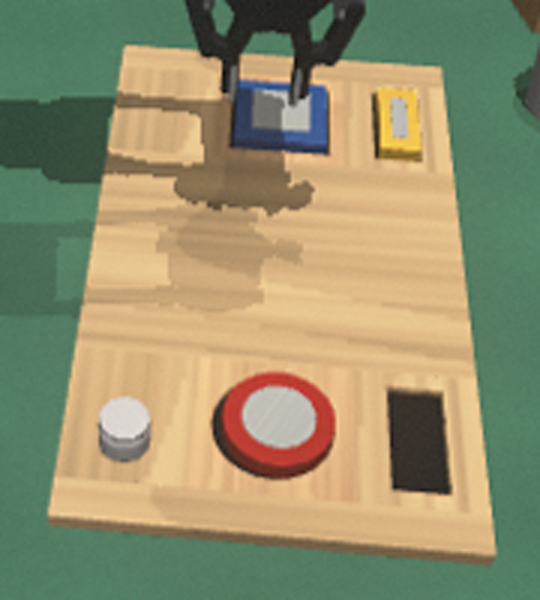

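Red is in the round pocket at (275,425) and blue in the square pocket at (280,118). Both are flat, and the tin (124,428) and the yellow weight (398,122) haven't moved.

```bash
python3 -c "
from workcell import bot
print(bot.finish_job())"
```

```text
the job is handed in; nothing more can be done
None
```

The job is handed in: the red weight lies flat in the round pocket and the blue weight flat in the square one (checked by depth camera), the yellow weight and tin are where they were, and it took about 20 s of the 58 s allowed.

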